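# Load a combustion boat into a tube furnace with the pusher

### The job

The tube furnace is cold and open for loading: take the pusher from the bench and with its tip feed the porcelain boat along the trough and up the quartz tube until you feel its nose come up against the thermocouple probe, and hold it snug against the probe for a moment with light pressure (a few newtons; 15 N would chip the porcelain or the quartz, so never that hard on anything). Then draw the pusher out and lay it flat on the open bench again, clear of the furnace; keep the fingers off the boat and leave everything else on the bench where it is.

Things in the scene. Friction and masses are not known exactly. Their poses are not given: they have to be found in the camera images.
- furnace: white split tube furnace, fixed, upper half hinged open on the robot's side (lid to 0.31 m high), a clear quartz tube through it and a steel loading trough before the tube's mouth. Origin on the bench below the mouth; x axis level, along trough and tube into the furnace; z up. Its box (170 mm wide) begins at x = 50 mm; under the trough is a base plate 90 mm wide, x = -95 to 65 mm, 10 mm high.
- tube_mouth (a point): centre of the quartz tube's mouth, on its axis, 120 mm above the bench; axes as the furnace's. The tube (24 mm outside, 335 mm long) runs on along +x; inside it guides the boat as the trough does: floor 8 mm below the axis, 14 mm between the sides, roof 9 mm above the axis. A 6 mm steel thermocouple probe, clamped rigidly, lies in it from the far end; its tip (the boat's stop) is 85 to 120 mm inside the mouth, set anew each time, not measured.
- trough_end (a point): open outer end of the trough, 95 mm before the mouth on the same straight axis, 120 mm above the bench; axes as the furnace's. The trough is a U, open at the top and at this end: inside 14 mm wide, floor 8 mm below the axis (level with the tube's), walls 3 mm thick, tops 2 mm above the axis.
- boat: white porcelain boat with two tablets in it, 50 mm long, 12 mm wide, 9 mm high, 24 to 42 g, standing in the trough along the tube's axis. Origin: centre of its underside; x axis along its length towards the tube: its tail (flat end wall to push on) at x = -25 mm, its nose at x = +25 mm.
- pusher_handle (a point): centre of the pusher's handle, half-way up (13 mm over the bench it lies on). Handle: wood, flat-sided, 100 mm long (x = -50 to 50 mm), 18 mm wide, 26 mm high; from its front a 5 mm steel rod, axis 6 mm below this point, with a small paddle at the tip. x axis: level, handle towards tip; z up. 130 g, centre of gravity about 40 mm ahead of this point.
- pusher_tip (a point): middle of the front face of the pusher's steel paddle, on the rod's axis, 235 mm ahead of and 6 mm below the handle's centre; the paddle is 9 mm wide, 11 mm high (5 mm below to 6 mm above this point) and 3 mm thick; axes as the handle's
- boat_dish: small porcelain dish, 75 x 55 x 14 mm, with two spare boats in it, beside the trough on its side away from the robot; a bystander
- forceps: steel forceps about 120 mm long, lying flat on the robot's side of the trough; a bystander
- beaker: glass beaker, 66 mm across, 85 mm high; a bystander
- flask: conical glass flask, 80 mm across, 122 mm high; a bystander
- bung: black rubber bung, 32 mm across, 28 mm high; a bystander
- reagent_jar: amber glass jar with a black cap, 60 mm across, 85 mm high; a bystander
- brush: small cleaning brush, 150 mm long, lying flat; a bystander
Not all that is in view belongs to the job. Leave any blue, green or yellow look-alike of the boat alone.

How it is judged:
By the outcome, as a careful person would: the job done as asked, in the order asked, and still so for the second after the job is handed in, with the robot touching nothing.
It also fails if it takes over 59 s, if anything falls off the work surface, if the arm or the gripper's body presses on something with over 40 N, if the wrist force passes 120 N, or if a joint passes its speed limit or range.

### The arm

A 6-joint arm with a two-finger parallel gripper is mounted at the origin on the work surface. World frame = base frame: x ahead of the robot, y to its left, z up, the work surface at z = 0. Lengths are in mm, angles in rad, forces in N, time in s.
With the tool pointing down it reaches from about 375 to 825 mm from the base axis. Payload 5.5 kg.
Tool frame: the origin (TCP) lies midway between the tips of the shut fingers; the grasp point (between the pads) lies 19 mm behind it; z points along the fingers, y is the direction in which the jaws open and shut (so a half turn about z gives the same grasp; the last joint's range is limited). The gripper opens to 85 mm and grips with 20 to 120 N. Pads are 22 mm wide; open, the fingers measure 114 mm over their backs; the gripper's body (76 mm by 85 mm) begins 54 mm behind the grasp point. The pads swing forward as they close: fully open they stand 13 mm farther back than shut.
Start: joints at [-1.183, 0.314, -0.047, 1.21, 0, 1.571], TCP at [226.888, -555.443, 231.299] pointing down, gripper open.
Joint ranges: [-2.67, 2.67], [-0.69, 1.73], [-1.03, 1.25], [-2.08, 2.16], [-1.42, 1.45], [-3.14, 3.14]. Speed limits (rad/s): [2.39, 2.39, 3.01, 3.14, 3.14, 3.14].

### API

Orientations are given as a unit quaternion [x, y, z, w].
In Python, from rig import manip, vision, workorder gives the robot as it stands.
- The arm moves only by the tool carry_out, never from a script. Its argument "increments" is a list of rows, each a list of 2 entries, a list of its own where there are three numbers: the shift along the world's x, y, z in m, then the turn about the world's z in rad. In form: [[[x, y, z], spin], ...]. A call has 1 to 12 rows; each row is the pose to reach, as a shift and turn from the pose measured when the call began; what a row does not reach only later rows make up. A row lasts 1/8 s, in which the tool goes at most 62.5 mm and 10.7 degrees, less where a joint would pass 70% of its speed; a pose out of reach is approached as far as the arm can. A call with a gripper value outside its range is refused whole. "jaw" is the closure, from -1 (fully open) to 1 (shut), so that 0 is half open, set as the call begins (left out, the last holds). The fingers move at their own pace and stop on an object; "force" is the grip in N (left out, the last holds). Time passes only in rows, so rows that repeat a pose let the fingers close. It gives the time, the measured TCP pose, the force and the opening at its end, in the units of the state.
- manip.observe(): the state, without advancing time (a new reading comes with each control period).
- vision.get_image(name): name is "side" or "top" or "wrist"; returns (picture, depth): 480x640x3 uint8, red, green, blue; 480x640 float32, mm along the optical axis (not along the pixel's ray), 0 where there is no reading.
- vision.camera_params(name): a dict with "fx", "fy", "cx", "cy" (pixels), "xyz" and "rotation" of the camera in the world; the wrist camera has in their place "mount" (4x4, takes a point from camera to tool coordinates, whose origin is the TCP and whose axes are the flange's). Camera axes: x right, y down, z forward; pixel columns grow to the right and rows downward; lengths in mm; the calibration is good to about 2 mm. A picture is of the moment at which its call begins: read the wrist's pose just before it. camera_params takes no time and is no camera call.
- workorder.close_job(): hands the job in, once; it reports no verdict.
The state is a dict: "time": time; "joints": joint angles; "qvel": joint speeds; "joint_torque": joint torques, N m; "tcp_pos": TCP position; "tcp_rot": TCP orientation; "wrist_force": force on the tool from outside, world axes, zero at the start; "wrist_torque": the same for the moment, N m; "width": finger opening in mm.
Only numpy, scipy, OpenCV 4.12 (cv2) and the standard library are available. Lean on these libraries where they do the work, as an engineer would, in place of code of your own. Each camera call takes 0.05 s, during which the arm holds its last target.

## Working session

There is one attempt and no reset: what is moved stays moved. The work goes in short steps, Python scripts to look and compute and a tool call to move; the robot and the scene stay as the last step left them, time stands still between calls to the robot, and variables do not carry over. Pictures are saved under pics/ and viewed, and the job is handed in when it is done.

Besides the shell and the picture viewer there is one more tool, called after "Request:" by a JSON object that holds its "fn" and its "kwargs", one argument or row to a line. carry_out: Moves the arm, as the interface text tells. Its arguments: {"type":"object","properties":{"increments":{"type":"array"},"jaw":{"type":"number"},"force":{"type":"number"}},"required":["increments"]}

```bash
mkdir -p pics; ls; python3 - <<'E'
from rig import manip, vision, workorder
import cv2,numpy as np
s=manip.observe(); print({k:np.round(v,3) for k,v in s.items()})
for n in ["side","top","wrist"]:
    im,d=vision.get_image(n); cv2.imwrite(f"pics/{n}0.png",im[:,:,::-1]); np.save(f"pics/{n}0_d.npy",d)
    p=vision.camera_params(n); print(n,p)
E
```

```text
pics
{'time': np.float64(0.0), 'joints': array([-1.183,  0.314, -0.048,  1.21 ,  0.   ,  1.571]), 'qvel': array([-0.   , -0.002, -0.   ,  0.001, -0.   ,  0.   ]), 'joint_torque': array([ 2.0000e-03, -5.3959e+01,  3.3975e+01,  1.9000e-02, -0.0000e+00,
       -0.0000e+00]), 'tcp_pos': array([ 226.681, -554.898,  230.425]), 'tcp_rot': array([ 0.981,  0.193, -0.   , -0.001]), 'wrist_force': array([-0.326, -0.427,  0.839]), 'wrist_torque': array([-0.011,  0.002, -0.067]), 'width': np.float64(85.106)}
side {'fx': 439.46844761243375, 'fy': 439.46844761243375, 'cx': 317.58060299802145, 'cy': 242.89046463904538, 'xyz': array([ 308.43412233, -699.56147876,  495.9972252 ]), 'rotation': array([ 0.8631026 , -0.15521665,  0.09647229, -0.47080228])}
top {'fx': 549.4218459386934, 'fy': 549.4218459386934, 'cx': 328.7167832986839, 'cy': 246.1120149127365, 'xyz': array([ 390.69363019, -132.2638903 ,  942.96095097]), 'rotation': array([ 0.71192065, -0.69647105,  0.07402447, -0.05116097])}
wrist {'fx': 425.3682895507169, 'fy': 425.3682895507169, 'cx': 319.0056633462077, 'cy': 243.50495481169872, 'mount': array([[-6.77387136e-04, -9.46223000e-01, -3.23514413e-01,
         8.34944051e+01],
       [ 9.99999655e-01, -4.85207747e-04, -6.74690719e-04,
         9.11162843e-01],
       [ 4.81436176e-04, -3.23514759e-01,  9.46223002e-01,
        -1.43683110e+02],
       [ 0.00000000e+00,  0.00000000e+00,  0.00000000e+00,
         1.00000000e+00]])}
```

View pics/top0.png

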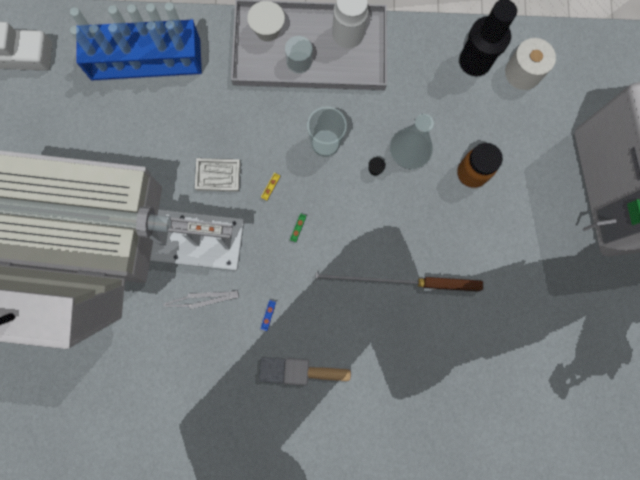

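View pics/side0.png

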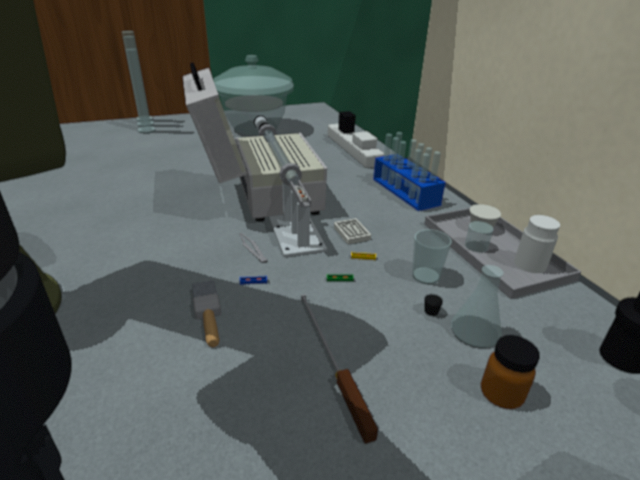

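View pics/wrist0.png

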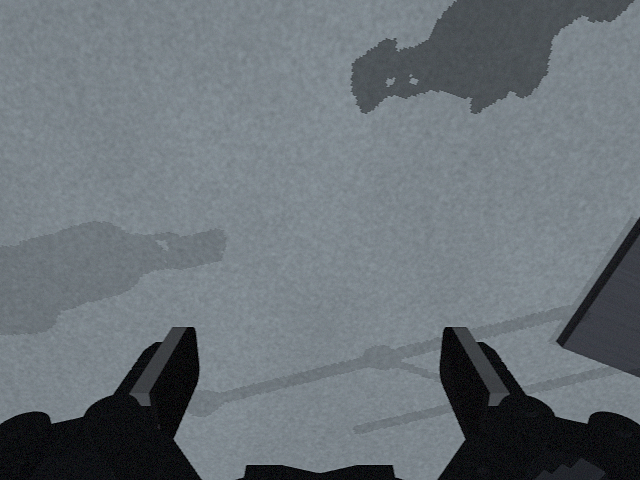

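Top view: the pusher's wooden handle is at (452,284) with its tip at (318,277). The trough runs from (238,232) to the mouth at about (158,222), with the white boat in it at about (207,228). Things it could be confused with: the brush at (305,372), which is grey-headed and so not the pusher; the yellow (270,187), green (299,228) and blue (269,315) boats; and the spare boats in the dish at (217,175). I'll check these in close crops.

```bash
cat > h.py <<'E'
import numpy as np,cv2
from scipy.spatial.transform import Rotation as R
from rig import manip, vision
def cam(name,s=None):
    p=vision.camera_params(name); K=np.array([[p['fx'],0,p['cx']],[0,p['fy'],p['cy']],[0,0,1]])
    if 'mount' in p:
        T=np.eye(4);T[:3,:3]=R.from_quat(s['tcp_rot']).as_matrix();T[:3,3]=s['tcp_pos'];T=T@p['mount'];return K,T[:3,:3],T[:3,3]
    return K,R.from_quat(p['rotation']).as_matrix(),p['xyz']
def ray(c,uv):
    K,r,t=c; d=r@np.linalg.inv(K)@np.array([uv[0],uv[1],1.]); return t,d
def onz(c,uv,z):
    t,d=ray(c,uv); return t+d*(z-t[2])/d[2]
def atd(c,uv,dep):
    t,d=ray(c,uv); return t+d*dep
def proj(c,X):
    K,r,t=c; q=K@(r.T@(np.asarray(X)-t)); return q[:2]/q[2]
def tri(c1,u1,c2,u2):
    t1,d1=ray(c1,u1);t2,d2=ray(c2,u2);d1=d1/np.linalg.norm(d1);d2=d2/np.linalg.norm(d2)
    k=np.linalg.lstsq(np.c_[d1,-d2],t2-t1,rcond=None)[0]; a=t1+k[0]*d1;b=t2+k[1]*d2
    return (a+b)/2,np.linalg.norm(a-b)
def crop(im,u0,u1,v0,v1,k,fn):
    cv2.imwrite(fn,cv2.resize(im[v0:v1,u0:u1],None,fx=k,fy=k,interpolation=cv2.INTER_CUBIC))
E
python3 - <<'E'
from h import *
t=cv2.imread("pics/top0.png");s=cv2.imread("pics/side0.png")
crop(t,130,260,190,280,6,"pics/c1.png")
crop(t,300,500,250,310,4,"pics/c2.png")
crop(s,250,340,110,260,4,"pics/c3.png")
crop(s,290,390,290,450,3.7,"pics/c4.png")
d=np.load("pics/top0_d.npy");c=cam("top")
for uv in [(452,284),(430,282),(478,285),(240,232),(165,225),(207,228),(180,250),(80,211),(300,330)]:
    dd=d[uv[1],uv[0]];print(uv,dd,atd(c,uv,dd).round(1))
E
```

```text
(452, 284) 928.8091 [ 495.7 -370.2   25. ]
(430, 282) 925.94324 [ 498.  -332.3   27.2]
(478, 285) 930.6039 [ 495.1 -414.7   24.5]
(240, 232) 952.332 [580.1  -6.8   5.1]
(165, 225) 824.8373 [563.   89.1 128.7]
(207, 228) 842.8592 [563.4  29.5 112.3]
(180, 250) 940.78546 [545.5  93.6   7.5]
(80, 211) 820.9655 [580.3 215.5 131.8]
(300, 330) 932.5708 [ 414.4 -115.3   -1.2]
```

View pics/c1.png

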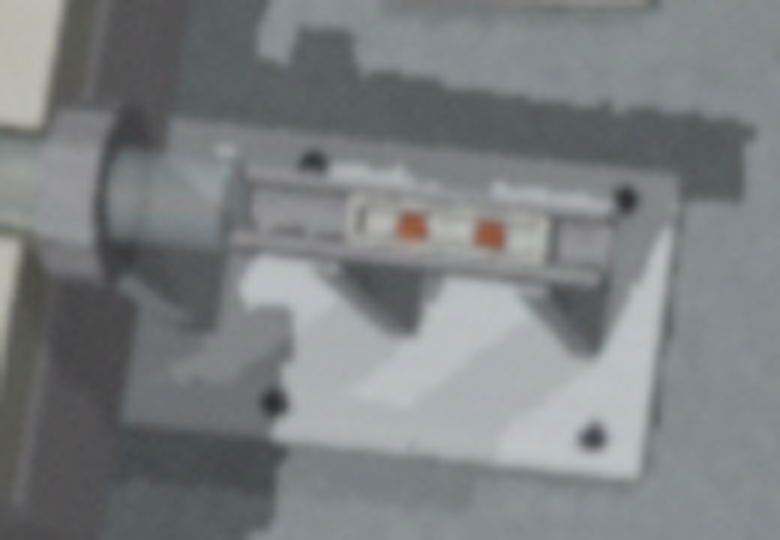

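View pics/c2.png

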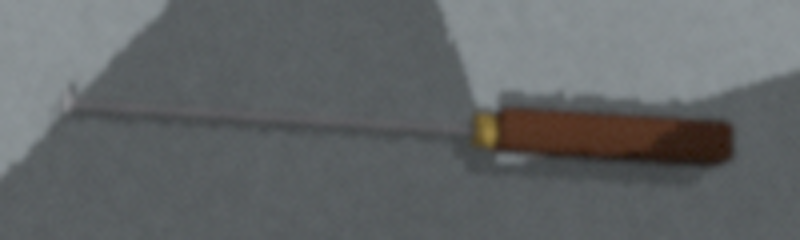

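View pics/c3.png

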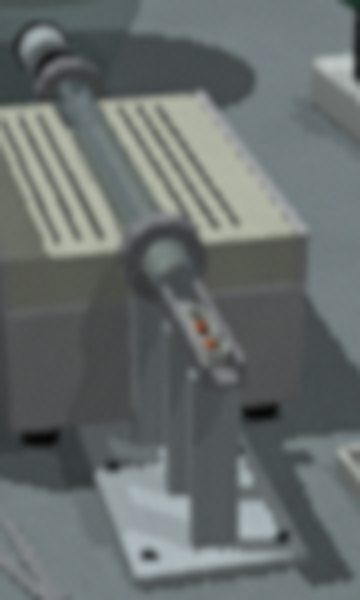

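View pics/c4.png

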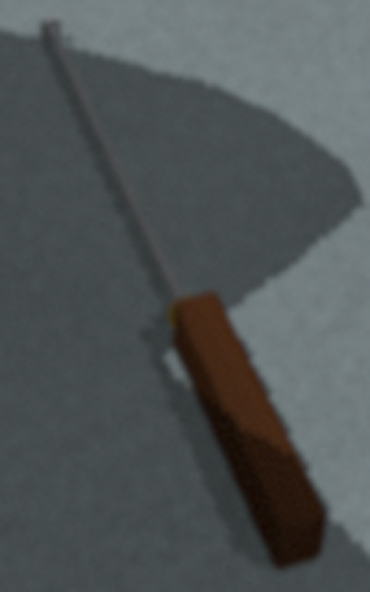

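The close crop confirms the white boat with two red tablets in the trough at about (205,228) top, and the pusher handle with brass ferrule and rod. Next I'll measure the handle, tip and trough.

```bash
cat > m1.py <<'E'
from h import *
t=cv2.imread("pics/top0.png");d=np.load("pics/top0_d.npy");c=cam("top")
hsv=cv2.cvtColor(t,cv2.COLOR_BGR2HSV)
m=((hsv[...,0]<15)|(hsv[...,0]>172))&(hsv[...,1]>110); m[:, :415]=0;m[:,495:]=0;m[:265]=0;m[300:]=0
v,u=np.nonzero(m); P=np.array([atd(c,(a,b),d[b,a]) for a,b in zip(u,v)])
print(len(P),np.percentile(P[:,2],[5,50,95]).round(1))
T=P[P[:,2]>19]; r=cv2.minAreaRect(T[:,:2].astype(np.float32)); print("rect",r)
tip=onz(c,(318,276.5),8); print("tip",tip)
# side image triangulation
cs=cam("side")
for a,b,n in [((300+70/4,250+101/4),(290+52/3.7,290+30/3.7),"tip")]:
    print(n,tri(c,a,cs,b))
# trough wall outer edges at z=122
for n,uv in dict(in_far=(245,165),out_far=(622,212),in_near=(235,245),out_near=(603,285)).items():
    print(n,onz(c,(130+uv[0]/6,190+uv[1]/6),122).round(1))
for n,uv in dict(p_or=(682,175),p_on=(640,478)).items():print(n,onz(c,(130+uv[0]/6,190+uv[1]/6),10).round(1))
print("boat", [onz(c,(130+a/6,190+b/6),121).round(1) for a,b in [(345,218),(548,240)]])
E
python3 m1.py
```

```text
533 [22.5 25.2 28.1]
rect ((461.8009338378906, -270.21014404296875), (45.33624267578125, 307.0606384277344), 18.87099266052246)
tip [ 505.29759293 -143.67838365    8.        ]
tip (array([ 507.96457869, -142.83474341,    4.35768925]), np.float64(0.16244749587355675))
in_far [576.2  83.  122. ]
out_far [566.6 -12.4 122. ]
in_near [555.5  84.1 122. ]
out_near [547.6  -8.6 122. ]
p_or [601.9 -12.7  10. ]
p_on [513.6  -4.9  10. ]
boat [array([563.4,  57.3, 121. ]), array([559.1,   6. , 121. ])]
```

```bash
cat >> m1.py <<'E'
print('----')
n,l,st,_=cv2.connectedComponentsWithStats(m.astype(np.uint8)); k=1+st[1:,4].argmax(); v,u=np.nonzero(l==k)
P=np.array([atd(c,(a,b),d[b,a]) for a,b in zip(u,v)]);T=P[np.abs(P[:,2]-26)<5]
r=cv2.minAreaRect(T[:,:2].astype(np.float32)); print("rect",r,len(T))
q=np.array(r[0]);tp=np.array([506.5,-143.3]);print("dist",np.linalg.norm(tp-q),"heading deg",np.degrees(np.arctan2(*(tp-q)[::-1])))
E
python3 m1.py | sed -n '/----/,$p'
```

```text
----
rect ((496.1438293457031, -372.0205993652344), (96.54950714111328, 16.7553768157959), 87.93467712402344) 525
dist 228.95493627483327 heading deg 87.40749249341579
```

Request:
{"fn": "carry_out", "kwargs": {
  "increments": [
    [[0.04,0.03,0],0.16],
    [[0.08,0.06,0],0.33],
    [[0.12,0.09,0],0.49],
    [[0.16,0.12,0],0.65],
    [[0.2,0.15,0],0.82],
    [[0.24,0.18,-0.03],0.98],
    [[0.27,0.21,-0.06],1.14],
    [[0.27,0.21,-0.06],1.14],
    [[0.27,0.21,-0.06],1.14]
  ],
  "jaw": -1
}}

```text
time: 1.27
tcp_pos: [496.5, -345.2, 170.7]
tcp_rot: [0.722, 0.691, -0.001, -0.001]
wrist_force: [0.3, -0.3, 0.2]
width: 85.5
```

```bash
cat > w.py <<'E'
import sys
from h import *
import pickle
n=sys.argv[1]; cams=sys.argv[2:]
s=manip.observe();pickle.dump(s,open(f"pics/{n}.pkl","wb"))
for k in cams:
    im,d=vision.get_image(k);cv2.imwrite(f"pics/{n}_{k}.png",im[:,:,::-1]);np.save(f"pics/{n}_{k}.npy",d)
x=R.from_quat(s['tcp_rot']).as_matrix()
print(s['time'],s['joints'].round(2),s['tcp_pos'].round(1),"yaw",np.degrees(np.arctan2(x[1,0],x[0,0])).round(2),"z",x[:,2].round(3),s['wrist_force'].round(2),s['wrist_torque'].round(3),s['width'])
E
python3 w.py a wrist
```

```text
1.275 [-0.61  0.35 -0.13  1.09 -0.    1.01] [ 496.5 -345.2  170.7] yaw 87.49 z [-0.002 -0.    -1.   ] [ 0.28 -0.33  0.19] [-0.004  0.035 -0.002] 85.51762805931844
```

View pics/a_wrist.png

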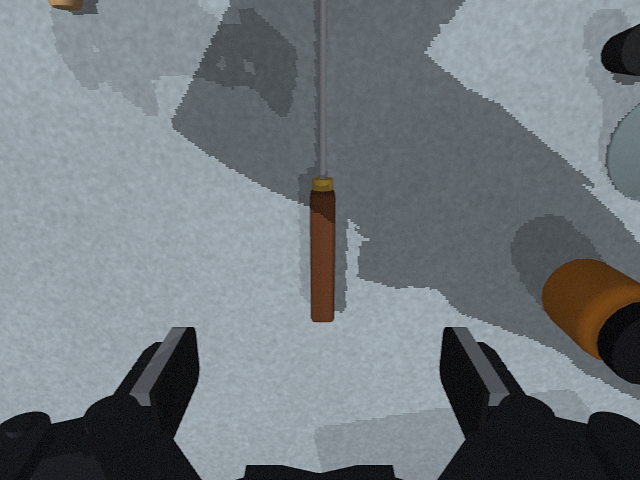

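The wrist view shows the handle from its front end (323,190) to its rear end (322,322), between the fingers and parallel to the tool's x axis. The reagent jar is at right, at about (600,310).

```bash
python3 - <<'E'
from h import *;import pickle
s=pickle.load(open("pics/a.pkl","rb"));c=cam("wrist",s)
im=cv2.imread("pics/a_wrist.png");hsv=cv2.cvtColor(im,cv2.COLOR_BGR2HSV)
m=((hsv[...,0]<12)|(hsv[...,0]>172))&(hsv[...,1]>110);m[:,:290]=0;m[:,360:]=0;m[:180]=0;m[330:]=0
v,u=np.nonzero(m)
for vv in (200,230,260,290,315):
    k=u[v==vv];print(vv,k.min(),k.max(),onz(c,((k.min()+k.max())/2,vv),26).round(1), onz(c,(k.max(),vv),26)[0]-onz(c,(k.min(),vv),26)[0])
print(onz(c,(323,v.min()),26),onz(c,(322,v.max()),26))
for vv in (20,150): print(onz(c,(323,vv),7).round(1))
E
```

```text
200 312 334 [ 500.  -329.4   26. ] 15.212252383267526
230 311 334 [ 498.8 -351.1   26. ] 16.28278199852582
260 311 332 [ 497.1 -373.8   26. ] 15.229985372080876
290 311 333 [ 496.4 -397.7   26. ] 16.35434431313024
315 311 333 [ 495.6 -418.5   26. ] 16.70261417623749
[ 500.28337603 -323.06758234   26.        ] [ 495.35099458 -423.63090641   26.        ]
[ 504.9 -214.9    7. ]
[ 501.5 -297.5    7. ]
```

Request:
{"fn": "carry_out", "kwargs": {
  "increments": [
    [[0.003,0.004,-0.04],0],
    [[0.003,0.004,-0.08],0],
    [[0.003,0.004,-0.12],0],
    [[0.003,0.004,-0.145],0],
    [[0.003,0.004,-0.158],0],
    [[0.003,0.004,-0.165],0],
    [[0.003,0.004,-0.165],0],
    [[0.003,0.004,-0.165],0]
  ]
}}

```text
time: 2.33
tcp_pos: [500.3, -342.5, 7.4]
tcp_rot: [0.723, 0.691, -0.0, 0.001]
wrist_force: [0.1, 0.5, 0.4]
width: 85.5
```

Request:
{"fn": "carry_out", "kwargs": {
  "increments": [
    [[0,0,0],0],
    [[0,0,0],0],
    [[0,0,0],0],
    [[0,0,0],0],
    [[0,0,0],0],
    [[0,0,0],0],
    [[0,0,0],0],
    [[0,0,0],0]
  ],
  "jaw": 1,
  "force": 60
}}

```text
time: 3.32
tcp_pos: [500.5, -342.6, 7.6]
tcp_rot: [0.723, 0.691, -0.0, 0.001]
wrist_force: [-0.7, -0.1, 5.0]
width: 17.0
```

```bash
python3 w.py b wrist
```

```text
3.325 [-0.6   0.5  -0.32  0.75 -0.    1.02] [ 500.5 -342.6    7.6] yaw 87.44 z [ 0.001 -0.002 -1.   ] [-0.72 -0.13  5.02] [0.052 0.016 0.047] 16.99416946674636
```

View pics/b_wrist.png

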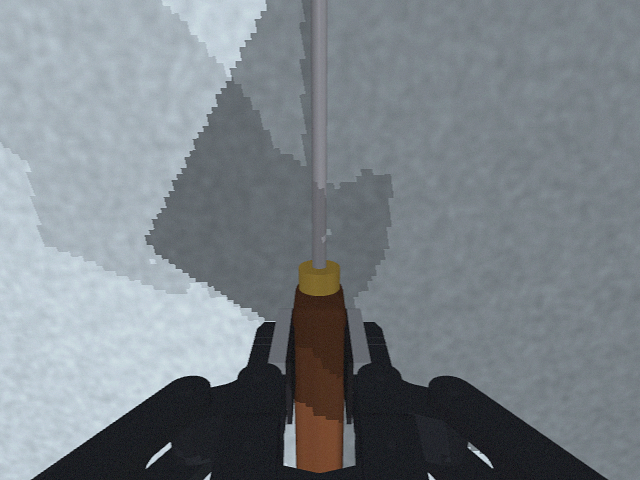

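Gripped, with the fingers either side of the handle and opening 17 mm. The rod is straight ahead at column 320. I'll lift and carry it to a point behind the trough, above its height.

Request:
{"fn": "carry_out", "kwargs": {
  "increments": [
    [[0,0,0.015],0],
    [[0,0,0.04],0],
    [[0,0,0.08],0],
    [[0,0,0.12],0],
    [[0.011,0.025,0.133],-0.015],
    [[0.022,0.05,0.133],-0.03],
    [[0.033,0.079,0.133],-0.044],
    [[0.033,0.079,0.133],-0.044],
    [[0.033,0.079,0.133],-0.044],
    [[0.033,0.079,0.133],-0.044]
  ]
}}

```text
time: 4.62
tcp_pos: [533.1, -264.3, 140.7]
tcp_rot: [0.738, 0.675, -0.001, 0.001]
wrist_force: [0.5, 0.2, -1.4]
width: 17.1
```

```bash
python3 w.py c top side wrist; python3 - <<'E'
from h import *
t=cv2.imread("pics/c_top.png");s=cv2.imread("pics/c_side.png")
crop(t,140,300,190,300,5,"pics/c_t.png");crop(s,240,370,130,280,4,"pics/c_s.png")
E
```

```text
4.625 [-0.46  0.35 -0.2   1.01 -0.    1.2 ] [ 533.1 -264.3  140.7] yaw 84.86 z [ 0.001 -0.002 -1.   ] [ 0.45  0.16 -1.36] [-0.004 -0.018 -0.008] 17.079687580374788
```

View pics/c_t.png

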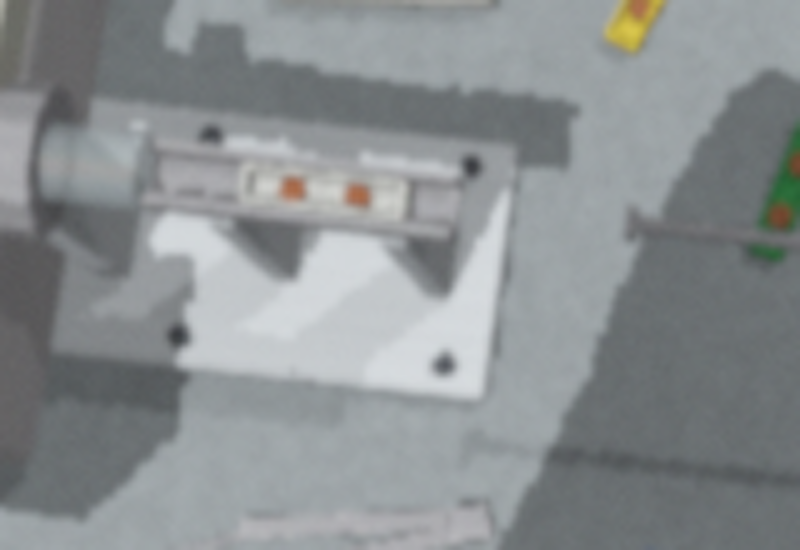

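View pics/c_s.png

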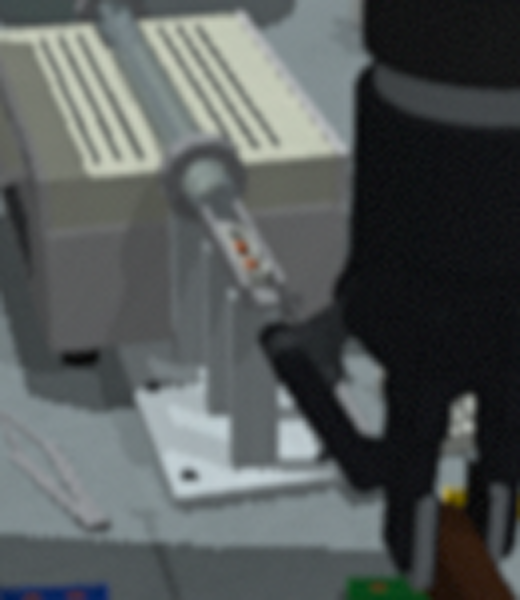

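View pics/c_wrist.png

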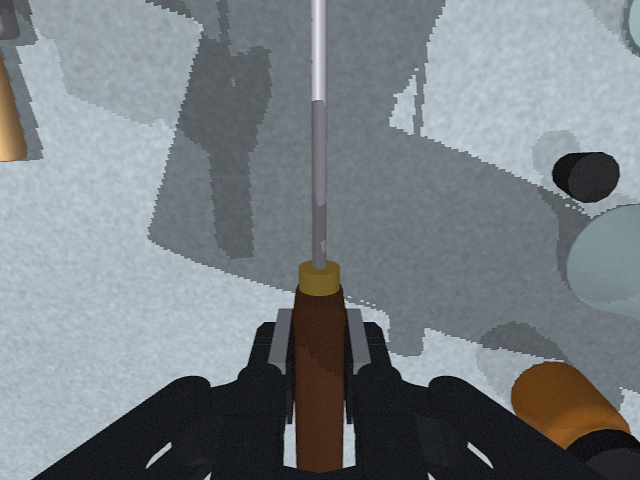

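The top crop shows the paddle tip at about (266,234.6) full-frame, lifted and nearly in line with the trough, whose end is at about (231,231). The wrist view is unchanged, so the handle hasn't slipped. Next I'll measure the centreline and the tip offset.

```bash
python3 - <<'E'
from h import *
t=cv2.imread("pics/c_top.png");d=np.load("pics/c_top.npy");c=cam("top")
# depth-based: trough wall tops
Z=np.zeros((480,640));
for v in range(205,245):
    for u in range(165,300): Z[v,u]=atd(c,(u,v),d[v,u])[2]
for u in (172,178,184,215,222,226,229,231,233): print(u,[(v,int(round(Z[v,u]))) for v in range(211,242) if Z[v,u]>95])
for u in (262,264,266,267,268,270,276,285,295): print(u,[(v,round(Z[v,u],0)) for v in range(226,244) if Z[v,u]>60])
E
python3 - <<'E'
import cv2
t=cv2.imread("pics/c_top.png",0)
for u in (174,180,186,190,224,228): print(u,list(zip(range(212,244),t[212:244,u].tolist())))
E
```

```text
172 [(218, 122), (219, 120), (220, 119), (221, 113), (222, 111), (223, 109), (224, 111), (225, 113), (226, 112), (227, 112), (228, 111), (229, 121), (230, 122), (231, 122), (232, 110)]
178 [(217, 943), (219, 121), (220, 122), (221, 119), (222, 112), (223, 112), (224, 113), (225, 111), (226, 112), (227, 110), (228, 111), (229, 113), (230, 120), (231, 120), (232, 118), (233, 111)]
184 [(220, 123), (221, 121), (222, 115), (223, 113), (224, 110), (225, 111), (226, 111), (227, 114), (228, 112), (229, 113), (230, 111), (231, 121), (232, 120), (233, 117), (234, 108), (235, 109), (236, 99)]
215 [(223, 122), (224, 121), (225, 117), (226, 122), (227, 116), (228, 114), (229, 114), (230, 112), (231, 112), (232, 115), (233, 124), (234, 125), (235, 123), (236, 117), (237, 112)]
222 [(224, 122), (225, 120), (226, 116), (227, 113), (228, 943), (229, 111), (230, 111), (231, 113), (232, 112), (233, 114), (234, 113), (235, 121), (236, 121), (237, 118), (239, 97)]
226 [(224, 120), (225, 122), (226, 121), (227, 113), (228, 112), (229, 112), (230, 109), (231, 111), (232, 113), (233, 111), (234, 113), (235
[... 2754 characters left out ...]
), (218, 151), (219, 153), (220, 153), (221, 161), (222, 182), (223, 193), (224, 181), (225, 159), (226, 139), (227, 145), (228, 155), (229, 163), (230, 168), (231, 169), (232, 166), (233, 158), (234, 151), (235, 161), (236, 155), (237, 125), (238, 103), (239, 95), (240, 96), (241, 99), (242, 107), (243, 118)]
228 [(212, 109), (213, 110), (214, 109), (215, 108), (216, 112), (217, 129), (218, 146), (219, 152), (220, 154), (221, 157), (222, 169), (223, 187), (224, 188), (225, 170), (226, 148), (227, 143), (228, 156), (229, 161), (230, 166), (231, 171), (232, 168), (233, 154), (234, 141), (235, 151), (236, 156), (237, 137), (238, 114), (239, 106), (240, 105), (241, 105), (242, 106), (243, 105)]
```

```bash
python3 - <<'E'
from h import *;import pickle
d=np.load("pics/c_top.npy");c=cam("top");s=pickle.load(open("pics/c.pkl","rb"))
U=np.array([172,178,184,215,222,226,229]);V=np.array([224.5,225.3,226.1,229.3,230.3,230.5,231])
X=np.array([onz(c,(u,v),122) for u,v in zip(U,V)]);p=np.polyfit(X[:,1],X[:,0],1);print("axis x=%.3f y+%.1f"%tuple(p),np.degrees(np.arctan(p[0])), (X[:,0]-np.polyval(p,X[:,1])).round(2))
# whole tube using depth ridge (collar/tube) further in
for u in (40,60,80,100,120):
    Zc=[(v,round(float(atd(c,(u,v),d[v,u])[2]))) for v in range(195,230) if atd(c,(u,v),d[v,u])[2]>118];print(u,Zc[:1],Zc[-1:],max(z for _,z in Zc) if Zc else None)
print("trough end",onz(c,(231.5,231.2),122))
rod=[]
for u in range(270,300):
    col=[(v,atd(c,(u,v),d[v,u])) for v in range(226,246)];col=[(v,q) for v,q in col if q[2]>120]
    vm=np.mean([v for v,_ in col]);rod.append([*onz(c,(u,vm),139),np.median([q[2] for _,q in col])])
rod=np.array(rod);q=np.polyfit(rod[:,1],rod[:,0],1);print("rod",q,np.degrees(np.arctan(q[0])),"zmed",rod[:15,3].mean(),rod[15:,3].mean())
tip=onz(c,(265.6,234.4),140);print("tip",tip,"axis x there",np.polyval(p,tip[1]),"rod x",np.polyval(q,tip[1]),s['tcp_pos'],np.linalg.norm((tip-s['tcp_pos'])[:2]))
b=np.array([onz(c,(140+a/5,190+b/5),121) for a,b in [(238,185),(408,200)]]);print(b)
E
```

```text
axis x=0.088 y+558.2 5.004831582845487 [ 0.18 -0.02 -0.23  0.15 -0.19  0.19 -0.07]
40 [(196, 120)] [(227, 120)] 133
60 [(195, 121)] [(229, 123)] 132
80 [(195, 120)] [(229, 120)] 132
100 [(196, 120)] [(228, 119)] 132
120 [(196, 120)] [(226, 122)] 133
trough end [557.39862417  -9.57803659 122.        ]
rod [8.75138144e-02 5.55671014e+02] 5.001430091886148 zmed 141.08416024216734 141.17160168807774
tip [550.20462396 -62.8605848  140.        ] axis x there 552.6830912780136 rod x 550.1698444892785 [ 533.08575923 -264.2935889   140.70584729] 202.15912215176263
[[562.37801149  57.08384528 121.        ]
 [559.0715893    5.6078723  121.        ]]
```

```bash
python3 - <<'E'
from h import *
t=cv2.imread("pics/c_top.png")
k=t[190:250,0:180].astype(float);k=np.clip((k-60)*1.6,0,255).astype(np.uint8)
cv2.imwrite("pics/tube.png",cv2.resize(k,None,fx=4.4,fy=4.4,interpolation=cv2.INTER_CUBIC))
E
```

```text
(no output)
```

View pics/tube.png

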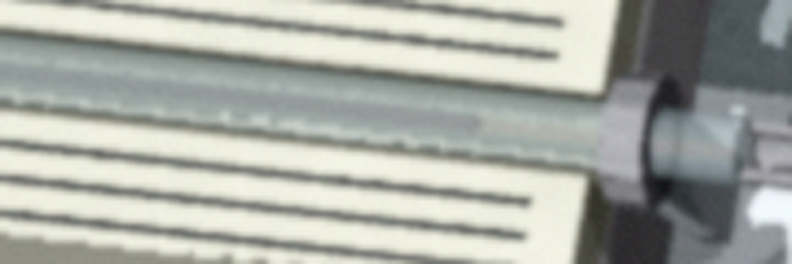

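Request:
{"fn": "carry_out", "kwargs": {
  "increments": [
    [[0.0024,0,-0.0197],0],
    [[0.0024,0,-0.0197],0],
    [[0.004,0.015,-0.0197],0],
    [[0.005,0.03,-0.0197],0],
    [[0.0063,0.045,-0.0197],0],
    [[0.0063,0.045,-0.0197],0],
    [[0.0063,0.045,-0.0197],0]
  ]
}}

```text
time: 5.65
tcp_pos: [539.6, -219.1, 121.1]
tcp_rot: [0.738, 0.675, -0.0, 0.001]
wrist_force: [0.5, 0.6, -1.1]
width: 16.8
```

```bash
python3 w.py d top side; cat > meas.py <<'E'
import sys,pickle
from h import *
n=sys.argv[1]
d=np.load(f"pics/{n}_top.npy");c=cam("top");s=pickle.load(open(f"pics/{n}.pkl","rb"))
u0,u1=int(sys.argv[2]),int(sys.argv[3]);z=float(sys.argv[4])
rod=[]
for u in range(u0,u1):
    col=[(v,atd(c,(u,v),d[v,u])) for v in range(222,250)];col=[(v,q) for v,q in col if 90<q[2]<200]
    if not col: continue
    vm=np.mean([v for v,_ in col]);rod.append([*onz(c,(u,vm),z),max(q[2] for _,q in col),u,len(col)])
rod=np.array(rod);q=np.polyfit(rod[:,1],rod[:,0],1);print("rod",q,"deg",np.degrees(np.arctan(q[0])),"z",rod[:,3].mean())
for y in (-20,0,80): print(y,"rod-axis x",np.polyval(q,y)-(0.0876*y+558.2))
print("len per col",list(zip(rod[:,4].astype(int),rod[:,5].astype(int)))[:12])
t=cv2.imread(f"pics/{n}_top.png");crop(t,140,300,190,300,5,f"pics/{n}_t.png")
crop(cv2.imread(f"pics/{n}_side.png"),240,370,130,280,4,f"pics/{n}_s.png")
E
python3 meas.py d 230 262 121
```

```text
5.65 [-0.38  0.34 -0.26  0.96 -0.    1.28] [ 539.6 -219.1  121.1] yaw 84.89 z [ 0.001 -0.003 -1.   ] [ 0.48  0.62 -1.07] [-0.004  0.001  0.005] 16.81628288847825
rod [1.33753485e-01 5.59730947e+02] deg 7.618294496724594 z 122.43921901158824
-20 rod-axis x 0.6078771882175715
0 rod-axis x 1.5309468888063975
80 rod-axis x 5.223225691161474
len per col [(np.int64(230), np.int64(14)), (np.int64(231), np.int64(10)), (np.int64(232), np.int64(1)), (np.int64(236), np.int64(7)), (np.int64(237), np.int64(7)), (np.int64(238), np.int64(7)), (np.int64(239), np.int64(4)), (np.int64(240), np.int64(4)), (np.int64(241), np.int64(4)), (np.int64(242), np.int64(3)), (np.int64(243), np.int64(3)), (np.int64(244), np.int64(3))]
```

View pics/d_t.png

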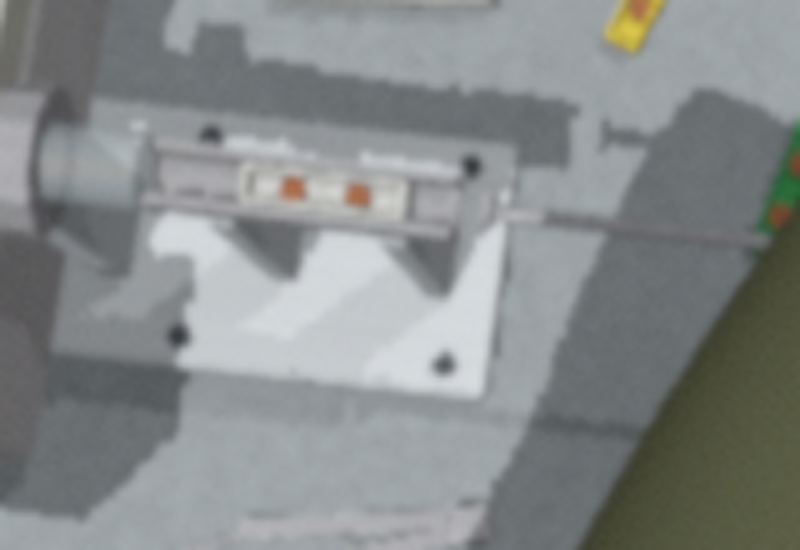

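View pics/d_s.png

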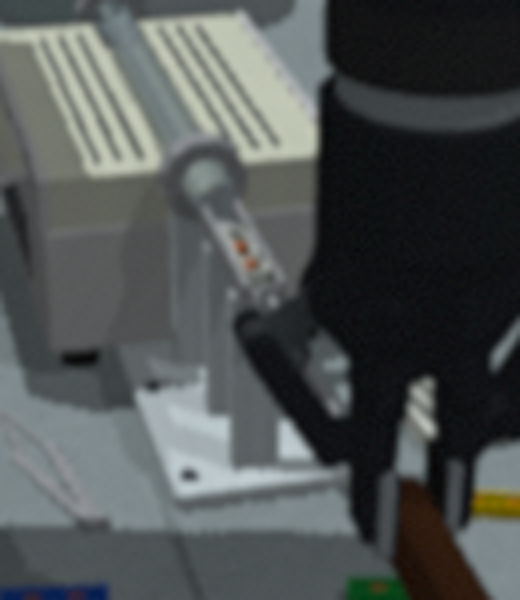

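The tube crop shows the grey probe ending at about px (109,218), so it's visible. The paddle at px (238,232) sits just before the trough end. I'll redo the rod fit without the trough's columns.

```bash
python3 meas.py d 240 270 121; python3 - <<'E'
from h import *
d=np.load("pics/d_top.npy");c=cam("top")
e=np.array([0.0873,0.9962]);m=np.array([557.4,-9.6])
for n,uv,z in [("probe",(109,218.4),121),("paddle front",(235.6,232),122),("tail",(140+408/5,190+200/5),121),("nose",(140+238/5,190+185/5),121)]:
    X=onz(c,uv,z);print(n,X.round(1),"from mouth",((X[:2]-m)@e-95).round(1))
for u in (235,236,237,238,239): print(u,[(v,round(float(atd(c,(u,v),d[v,u])[2]))) for v in range(224,242) if atd(c,(u,v),d[v,u])[2]>60])
E
```

```text
rod [8.70903146e-02 5.57851276e+02] deg 4.977348874741313 z 122.62391796560857
-20 rod-axis x -0.33853034839603424
0 rod-axis x -0.3487240572851533
80 rod-axis x -0.3894988928420844
len per col [(np.int64(240), np.int64(4)), (np.int64(241), np.int64(4)), (np.int64(242), np.int64(3)), (np.int64(243), np.int64(3)), (np.int64(244), np.int64(3)), (np.int64(245), np.int64(3)), (np.int64(246), np.int64(3)), (np.int64(247), np.int64(2)), (np.int64(248), np.int64(4)), (np.int64(249), np.int64(4)), (np.int64(250), np.int64(4)), (np.int64(251), np.int64(3))]
probe [572.6 175.9 121. ] from mouth 91.1
paddle front [556.3 -15.8 122. ] from mouth -101.3
tail [559.1   5.6 121. ] from mouth -79.7
nose [562.4  57.1 121. ] from mouth -28.1
235 []
236 [(229, 124), (230, 126), (231, 123), (232, 124), (233, 126), (234, 127), (235, 121)]
237 [(229, 125), (230, 126), (231, 126), (232, 125), (233, 126), (234, 123), (235, 120)]
238 [(229, 123), (230, 124), (231, 123), (232, 121), (233, 120), (234, 117), (235, 116), (241, 943)]
239 [(231, 123), (232, 122), (233, 120), (234, 119)]
```

Rod offset from the axis is -0.35 mm and the rod's centre is at z of about 120. The probe tip is estimated at about 91 mm inside the mouth, in the stated range. Entering now; boat contact is expected after about 22 mm.

Request:
{"fn": "carry_out", "kwargs": {
  "increments": [
    [[0.0008,0.006,0],0],
    [[0.0013,0.012,0],0],
    [[0.0017,0.016,0],0],
    [[0.0019,0.018,0],0],
    [[0.0021,0.02,0],0],
    [[0.0022,0.0215,0],0],
    [[0.0023,0.023,0],0],
    [[0.0024,0.0245,0],0],
    [[0.0026,0.026,0],0],
    [[0.0028,0.028,0],0],
    [[0.0029,0.03,0],0],
    [[0.0029,0.03,0],0]
  ]
}}

```text
time: 7.25
tcp_pos: [542.4, -189.3, 121.0]
tcp_rot: [0.738, 0.675, -0.0, 0.001]
wrist_force: [-0.9, -0.2, -1.7]
width: 16.5
```

```bash
python3 w.py e top side; python3 meas.py e 240 265 121
```

```text
7.25 [-0.33  0.33 -0.28  0.96 -0.    1.33] [ 542.4 -189.3  121. ] yaw 84.86 z [ 0.001 -0.002 -1.   ] [-0.93 -0.18 -1.69] [ 0.02  -0.048 -0.061] 16.469053535850914
rod [-3.26839160e-02  5.54746327e+02] deg -1.871984058324559 z 122.39898850778043
-20 rod-axis x -1.0479945662756336
0 rod-axis x -3.453672885874198
80 rod-axis x -13.076386164268797
len per col [(np.int64(240), np.int64(4)), (np.int64(241), np.int64(4)), (np.int64(242), np.int64(4)), (np.int64(243), np.int64(3)), (np.int64(244), np.int64(3)), (np.int64(245), np.int64(3)), (np.int64(246), np.int64(3)), (np.int64(247), np.int64(3)), (np.int64(248), np.int64(3)), (np.int64(249), np.int64(3)), (np.int64(250), np.int64(2)), (np.int64(251), np.int64(1))]
```

View pics/e_t.png

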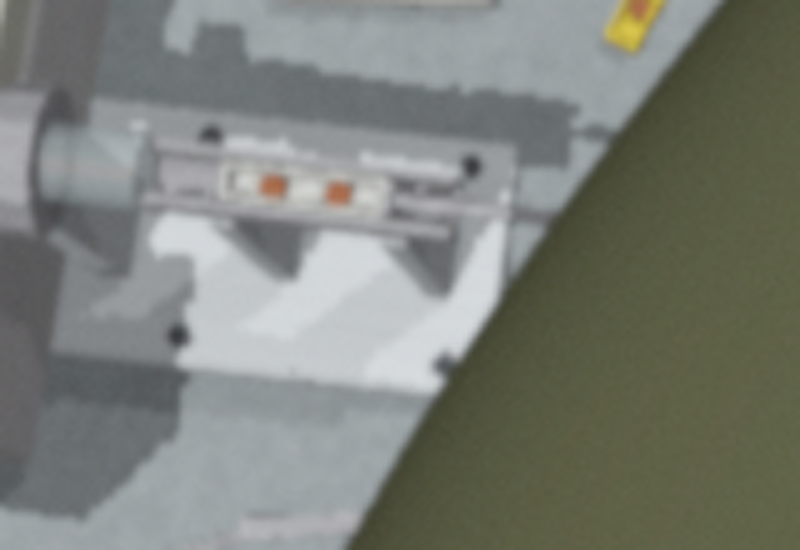

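The paddle is on the tail wall at px (218,229) and the boat has advanced about 5 mm in line. I'll keep feeding and watch the force.

Request:
{"fn": "carry_out", "kwargs": {
  "increments": [
    [[0.0003,0.004,0],0],
    [[0.0007,0.008,0],0],
    [[0.001,0.012,0],0],
    [[0.0014,0.016,0],0],
    [[0.0017,0.02,0],0],
    [[0.0021,0.024,0],0],
    [[0.0024,0.028,0],0],
    [[0.0028,0.032,0],0],
    [[0.0031,0.036,0],0],
    [[0.0035,0.04,0],0],
    [[0.0039,0.0445,0],0],
    [[0.0039,0.0445,0],0]
  ]
}}

```text
time: 8.85
tcp_pos: [546.4, -144.6, 121.0]
tcp_rot: [0.738, 0.675, -0.0, 0.001]
wrist_force: [0.3, -0.1, -1.1]
width: 16.6
```

```bash
python3 w.py f top side; python3 meas.py f 240 265 121|tail -1; python3 -c "
from rig import manip
for i in range(3): print(manip.observe()['wrist_force'])"
```

```text
8.85 [-0.26  0.32 -0.31  0.95 -0.    1.4 ] [ 546.4 -144.6  121. ] yaw 84.88 z [ 0.001 -0.002 -1.   ] [ 0.35 -0.08 -1.11] [-0.029  0.014  0.01 ] 16.640514053735302
[-0.00203564 -0.60939105 -0.15355772]
[-0.00203564 -0.60939105 -0.15355772]
[-0.00203564 -0.60939105 -0.15355772]Traceback (most recent call last):
  File "meas.py", line 11, in <module>
    rod=np.array(rod);q=np.polyfit(rod[:,1],rod[:,0],1);print("rod",q,"deg",np.degrees(np.arctan(q[0])),"z",rod[:,3].mean())
                                   ~~~^^^^^
IndexError: too many indices for array: array is 1-dimensional, but 2 were indexed
```

```bash
cat > tc.py <<'E'
import sys
from h import *
n=sys.argv[1];t=cv2.imread(f"pics/{n}_top.png")
k=t[185:255,60:240].astype(float);k=np.clip((k-50)*1.4,0,255).astype(np.uint8)
cv2.imwrite(f"pics/{n}_t.png",cv2.resize(k,None,fx=4.4,fy=4.4,interpolation=cv2.INTER_CUBIC))
E
python3 tc.py f
```

```text
(no output)
```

View pics/f_t.png

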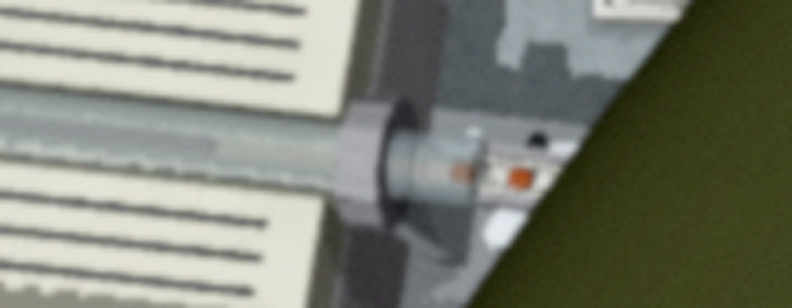

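The top crop shows the boat entering the tube, with its front tablet seen through the quartz at px (164,224), and the probe end at px (109,217). The path is clear.

Request:
{"fn": "carry_out", "kwargs": {
  "increments": [
    [[0.0003,0.004,0],0],
    [[0.0007,0.008,0],0],
    [[0.001,0.012,0],0],
    [[0.0014,0.016,0],0],
    [[0.0017,0.02,0],0],
    [[0.0021,0.024,0],0],
    [[0.0024,0.028,0],0],
    [[0.0028,0.032,0],0],
    [[0.0031,0.036,0],0],
    [[0.0035,0.04,0],0],
    [[0.0039,0.044,0],0],
    [[0.0039,0.044,0],0]
  ]
}}

```text
time: 10.45
tcp_pos: [550.3, -100.6, 121.0]
tcp_rot: [0.738, 0.675, -0.0, 0.001]
wrist_force: [-0.4, 0.2, -2.3]
width: 16.8
```

```bash
python3 w.py g top; python3 tc.py g
```

```text
10.45 [-0.18  0.31 -0.32  0.95 -0.    1.48] [ 550.3 -100.6  121. ] yaw 84.88 z [ 0.001 -0.002 -1.   ] [-0.37  0.19 -2.35] [0.029 0.01  0.011] 16.7941045355458
```

View pics/g_t.png

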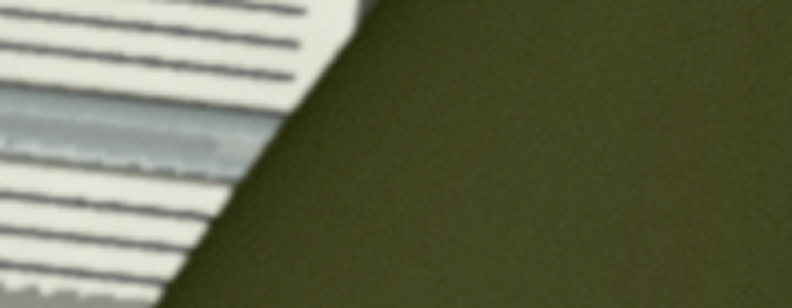

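The arm now hides the boat from above; the probe end still shows at px (109,218). About 24 mm should be left, so I'll slow down.

Request:
{"fn": "carry_out", "kwargs": {
  "increments": [
    [[0.0001,0.0015,0],0],
    [[0.0003,0.003,0],0],
    [[0.0004,0.0045,0],0],
    [[0.0005,0.006,0],0],
    [[0.0007,0.0075,0],0],
    [[0.0008,0.009,0],0],
    [[0.0009,0.0105,0],0],
    [[0.001,0.012,0],0],
    [[0.0012,0.0135,0],0],
    [[0.0013,0.015,0],0],
    [[0.0013,0.015,0],0]
  ]
}}

```text
time: 11.88
tcp_pos: [551.6, -85.6, 121.0]
tcp_rot: [0.738, 0.675, -0.0, 0.001]
wrist_force: [-0.2, 0.6, -0.8]
width: 16.6
```

Request:
{"fn": "carry_out", "kwargs": {
  "increments": [
    [[0,0.0005,0],0],
    [[0.0001,0.001,0],0],
    [[0.0001,0.0015,0],0],
    [[0.0002,0.002,0],0],
    [[0.0002,0.002,0],0]
  ]
}}

```text
time: 12.5
tcp_pos: [551.8, -83.6, 121.0]
tcp_rot: [0.738, 0.675, -0.0, 0.001]
wrist_force: [0.7, 0.2, -1.6]
width: 16.7
```

Request:
{"fn": "carry_out", "kwargs": {
  "increments": [
    [[0,0.0005,0],0],
    [[0.0001,0.001,0],0],
    [[0.0001,0.0015,0],0],
    [[0.0001,0.0015,0],0]
  ]
}}

```text
time: 13.0
tcp_pos: [551.9, -82.0, 121.0]
tcp_rot: [0.738, 0.675, -0.0, 0.001]
wrist_force: [-1.0, -0.2, -0.8]
width: 16.7
```

Request:
{"fn": "carry_out", "kwargs": {
  "increments": [
    [[0,0.0003,0],0],
    [[0,0.0006,0],0],
    [[0,0.0006,0],0]
  ]
}}

```text
time: 13.38
tcp_pos: [551.9, -81.3, 121.0]
tcp_rot: [0.738, 0.675, -0.0, 0.001]
wrist_force: [-0.4, 0.4, -1.1]
width: 17.0
```

Request:
{"fn": "carry_out", "kwargs": {
  "increments": [
    [[0,0.0003,0],0],
    [[0.0001,0.0006,0],0],
    [[0.0001,0.0006,0],0]
  ]
}}

```text
time: 13.75
tcp_pos: [552.0, -80.7, 121.0]
tcp_rot: [0.738, 0.675, -0.0, 0.001]
wrist_force: [-0.6, 0.5, -1.2]
width: 16.8
```

Request:
{"fn": "carry_out", "kwargs": {
  "increments": [
    [[0,0.0003,0],0],
    [[0,0.0006,0],0],
    [[0,0.0006,0],0]
  ]
}}

```text
time: 14.12
tcp_pos: [552.0, -80.1, 121.0]
tcp_rot: [0.738, 0.675, -0.0, 0.001]
wrist_force: [-0.0, 0.3, -1.8]
width: 16.8
```

Request:
{"fn": "carry_out", "kwargs": {
  "increments": [
    [[0,0.0003,0],0],
    [[0.0001,0.0007,0],0],
    [[0.0001,0.0007,0],0]
  ]
}}

```text
time: 14.5
tcp_pos: [552.1, -79.3, 121.0]
tcp_rot: [0.738, 0.675, -0.0, 0.001]
wrist_force: [1.0, -0.6, -2.1]
width: 16.8
```

Request:
{"fn": "carry_out", "kwargs": {
  "increments": [
    [[0,0.0003,0],0],
    [[0.0001,0.0007,0],0],
    [[0.0001,0.0007,0],0]
  ]
}}

```text
time: 14.88
tcp_pos: [552.2, -78.5, 121.0]
tcp_rot: [0.738, 0.675, -0.0, 0.001]
wrist_force: [-0.7, 0.5, -0.9]
width: 16.9
```

Request:
{"fn": "carry_out", "kwargs": {
  "increments": [
    [[0,0.0003,0],0],
    [[0.0001,0.0007,0],0],
    [[0.0001,0.0007,0],0]
  ]
}}

```text
time: 15.25
tcp_pos: [552.3, -77.8, 121.0]
tcp_rot: [0.738, 0.675, -0.0, 0.001]
wrist_force: [-0.1, 0.3, -1.2]
width: 17.0
```

```bash
python3 w.py i side; python3 -c "
from h import *
s=cv2.imread('pics/i_side.png');crop(s,240,330,110,210,6,'pics/i_s.png')"
```

```text
15.25 [-0.14  0.3  -0.32  0.94 -0.    1.52] [552.3 -77.8 121. ] yaw 84.91 z [ 0.001 -0.002 -1.   ] [-0.05  0.3  -1.2 ] [0.011 0.033 0.026] 16.973648561994064
```

View pics/i_s.png

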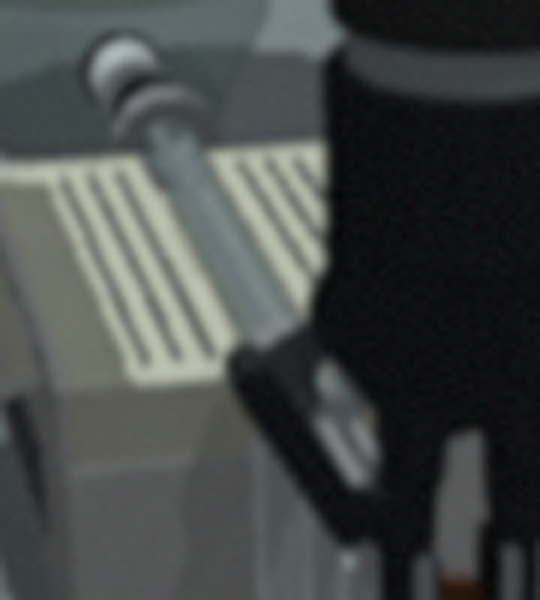

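The side view is blocked by the gripper, and no contact is felt yet. I'll keep feeling in small steps; each one is bounded because it's relative to the measured pose.

Request:
{"fn": "carry_out", "kwargs": {
  "increments": [
    [[0,0.0003,0],0],
    [[0.0001,0.0007,0],0],
    [[0.0001,0.0007,0],0]
  ]
}}

```text
time: 15.68
tcp_pos: [552.4, -77.1, 121.0]
tcp_rot: [0.738, 0.675, -0.0, 0.001]
wrist_force: [0.4, -0.5, -2.0]
width: 16.6
```

Request:
{"fn": "carry_out", "kwargs": {
  "increments": [
    [[0,0.0003,0],0],
    [[0.0001,0.0007,0],0],
    [[0.0001,0.0007,0],0]
  ]
}}

```text
time: 16.05
tcp_pos: [552.5, -76.3, 121.0]
tcp_rot: [0.738, 0.675, -0.0, 0.001]
wrist_force: [-0.1, -0.6, -1.2]
width: 16.8
```

Request:
{"fn": "carry_out", "kwargs": {
  "increments": [
    [[0,0.0003,0],0],
    [[0,0.0007,0],0],
    [[0,0.0007,0],0]
  ]
}}

```text
time: 16.42
tcp_pos: [552.6, -75.5, 121.0]
tcp_rot: [0.738, 0.675, -0.0, 0.001]
wrist_force: [-0.4, 0.6, -0.9]
width: 16.7
```

Request:
{"fn": "carry_out", "kwargs": {
  "increments": [
    [[0,0.0003,0],0],
    [[0,0.0007,0],0],
    [[0,0.0007,0],0]
  ]
}}

```text
time: 16.8
tcp_pos: [552.6, -74.8, 121.0]
tcp_rot: [0.738, 0.675, -0.0, 0.001]
wrist_force: [0.3, 0.0, -1.0]
width: 16.8
```

Request:
{"fn": "carry_out", "kwargs": {
  "increments": [
    [[0,0.0003,0],0],
    [[0,0.0007,0],0],
    [[0,0.0007,0],0]
  ]
}}

```text
time: 17.18
tcp_pos: [552.6, -74.2, 121.0]
tcp_rot: [0.738, 0.675, -0.0, 0.001]
wrist_force: [-0.6, -0.5, -1.4]
width: 16.8
```

Request:
{"fn": "carry_out", "kwargs": {
  "increments": [
    [[0,0.0003,0],0],
    [[0,0.0007,0],0],
    [[0,0.0007,0],0]
  ]
}}

```text
time: 17.55
tcp_pos: [552.6, -74.0, 121.1]
tcp_rot: [0.738, 0.675, -0.001, 0.001]
wrist_force: [-1.1, -4.3, -1.0]
width: 16.4
```

Contact: -4.3 N along the axis with motion stalled. I'll hold it lightly for a second.

Request:
{"fn": "carry_out", "kwargs": {
  "increments": [
    [[0,0.0005,0],0],
    [[0,0.0005,0],0],
    [[0,0.0005,0],0],
    [[0,0.0005,0],0]
  ]
}}

```text
time: 18.05
tcp_pos: [552.6, -73.8, 121.1]
tcp_rot: [0.738, 0.675, -0.001, 0.002]
wrist_force: [-1.0, -5.2, -0.6]
width: 16.5
```

Request:
{"fn": "carry_out", "kwargs": {
  "increments": [
    [[0,0.0005,0],0],
    [[0,0.0005,0],0],
    [[0,0.0005,0],0],
    [[0,0.0005,0],0],
    [[0,0.0005,0],0],
    [[0,0.0005,0],0]
  ]
}}

```text
time: 18.8
tcp_pos: [552.6, -73.8, 121.2]
tcp_rot: [0.738, 0.675, -0.001, 0.002]
wrist_force: [-0.4, -5.3, -0.6]
width: 16.5
```

```bash
python3 w.py j wrist
```

```text
18.8 [-0.13  0.3  -0.32  0.94 -0.    1.53] [552.6 -73.8 121.2] yaw 84.87 z [ 0.001 -0.005 -1.   ] [-0.44 -5.33 -0.63] [-1.099  0.131 -0.026] 16.458232687243267
```

View pics/j_wrist.png

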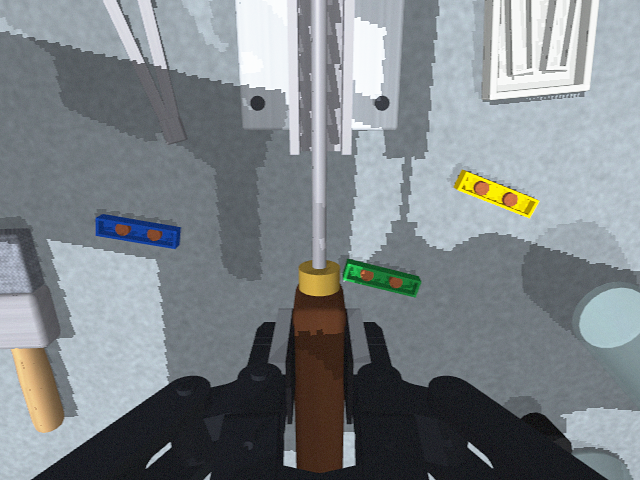

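The wrist view shows the rod centred between the trough walls (290–350) and the handle still aligned. The boat was held at about 5 N for over 1 s, nose at about 94 mm inside the mouth (image estimate 91). Drawing straight back now.

Request:
{"fn": "carry_out", "kwargs": {
  "increments": [
    [[-0.0002,-0.002,0],0],
    [[-0.0006,-0.007,0],0],
    [[-0.0013,-0.015,0],0],
    [[-0.0024,-0.027,0],0],
    [[-0.0037,-0.042,0],0],
    [[-0.005,-0.057,0],0],
    [[-0.0063,-0.072,0],0],
    [[-0.0076,-0.087,0],0],
    [[-0.0089,-0.102,0],0],
    [[-0.0102,-0.117,0],0],
    [[-0.0116,-0.132,0],0],
    [[-0.0116,-0.132,0],0]
  ]
}}

```text
time: 20.35
tcp_pos: [540.9, -206.9, 121.1]
tcp_rot: [0.739, 0.674, -0.001, 0.002]
wrist_force: [-0.3, 0.8, -1.5]
width: 16.6
```

Request:
{"fn": "carry_out", "kwargs": {
  "increments": [
    [[-0.0013,-0.015,0],0],
    [[-0.0026,-0.03,0],0],
    [[-0.004,-0.045,0],0],
    [[-0.0052,-0.06,0],0],
    [[-0.0052,-0.06,0],0],
    [[-0.0052,-0.06,0],0]
  ]
}}

```text
time: 21.1
tcp_pos: [535.6, -266.8, 121.0]
tcp_rot: [0.739, 0.674, -0.001, 0.002]
wrist_force: [-0.8, -0.7, -2.3]
width: 16.4
```

```bash
python3 w.py k top; python3 tc.py k
```

```text
21.1 [-0.46  0.37 -0.22  0.97 -0.    1.2 ] [ 535.6 -266.8  121. ] yaw 84.78 z [ 0.001 -0.004 -1.   ] [-0.77 -0.67 -2.34] [-0.031  0.041 -0.01 ] 16.422720128523885
```

View pics/k_top.png

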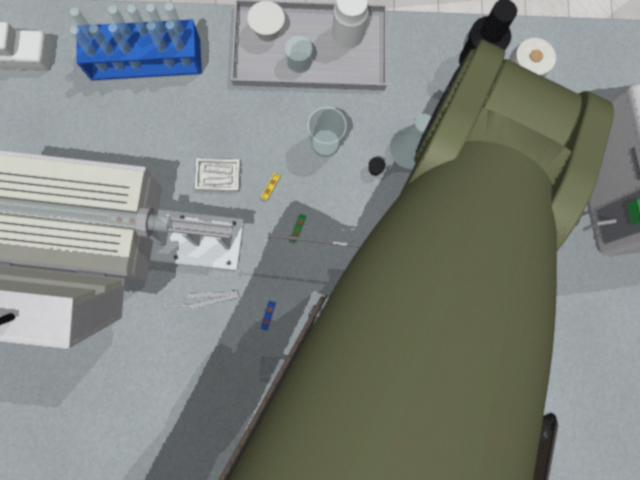

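View pics/k_t.png

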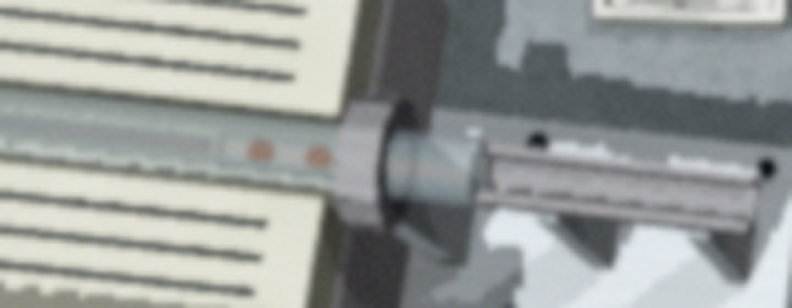

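Top view: the boat's nose meets the probe end at px (109,217), with tablets at (119,219) and (132,220), and the trough is empty. I'll carry the pusher back to its original clear spot.

Request:
{"fn": "carry_out", "kwargs": {
  "increments": [
    [[-0.012,-0.025,0.01],0.015],
    [[-0.024,-0.05,0.01],0.03],
    [[-0.035,-0.076,0],0.046],
    [[-0.035,-0.076,-0.03],0.046],
    [[-0.035,-0.076,-0.06],0.046],
    [[-0.035,-0.076,-0.085],0.046],
    [[-0.035,-0.076,-0.1],0.046],
    [[-0.035,-0.076,-0.107],0.046],
    [[-0.035,-0.076,-0.11],0.046],
    [[-0.035,-0.076,-0.111],0.046],
    [[-0.035,-0.076,-0.111],0.046]
  ]
}}

```text
time: 22.52
tcp_pos: [501.0, -342.8, 10.7]
tcp_rot: [0.723, 0.691, -0.001, 0.002]
wrist_force: [0.3, 0.5, -0.9]
width: 16.4
```

Request:
{"fn": "carry_out", "kwargs": {
  "increments": [
    [[0,0,-0.0008],0],
    [[0,0,-0.0016],0],
    [[0,0,-0.0016],0]
  ]
}}

```text
time: 22.9
tcp_pos: [501.0, -342.9, 9.1]
tcp_rot: [0.723, 0.691, -0.001, 0.002]
wrist_force: [0.2, -0.2, -1.8]
width: 16.9
```

Request:
{"fn": "carry_out", "kwargs": {
  "increments": [
    [[0,0,-0.0007],0],
    [[0,0,-0.0012],0],
    [[0,0,-0.0012],0]
  ]
}}

```text
time: 23.28
tcp_pos: [501.0, -342.8, 7.8]
tcp_rot: [0.723, 0.691, -0.001, 0.002]
wrist_force: [-0.1, -0.3, -0.9]
width: 16.4
```

Request:
{"fn": "carry_out", "kwargs": {
  "increments": [
    [[0,0,-0.0004],0],
    [[0,0,-0.0008],0],
    [[0,0,-0.0008],0]
  ]
}}

```text
time: 23.65
tcp_pos: [501.0, -342.9, 7.7]
tcp_rot: [0.723, 0.691, -0.001, 0.002]
wrist_force: [-2.2, 0.7, 5.6]
width: 16.6
```

On the bench (fz +5.6 N). Releasing and rising.

Request:
{"fn": "carry_out", "kwargs": {
  "increments": [
    [[0,0,0],0],
    [[0,0,0],0],
    [[0,0,0],0],
    [[0,0,0],0],
    [[0,0,0],0],
    [[0,0,0],0],
    [[0,0,0],0],
    [[0,0,0],0]
  ],
  "jaw": -1
}}

```text
time: 24.65
tcp_pos: [501.0, -342.9, 7.7]
tcp_rot: [0.723, 0.691, -0.001, 0.002]
wrist_force: [-0.1, 0.5, 0.2]
width: 86.0
```

Request:
{"fn": "carry_out", "kwargs": {
  "increments": [
    [[0,0,0.01],0],
    [[0,0,0.03],0],
    [[0,0,0.07],0],
    [[0,0,0.12],0],
    [[0,0,0.17],0],
    [[-0.04,-0.03,0.2],0],
    [[-0.08,-0.06,0.22],0],
    [[-0.12,-0.09,0.22],0],
    [[-0.16,-0.12,0.22],0],
    [[-0.2,-0.16,0.22],0],
    [[-0.2,-0.16,0.22],0]
  ]
}}

```text
time: 26.02
tcp_pos: [298.3, -505.2, 228.4]
tcp_rot: [0.725, 0.689, -0.001, 0.003]
wrist_force: [1.4, 0.8, -0.0]
width: 85.2
```

```bash
python3 w.py l top side; python3 tc.py l; python3 - <<'E'
from h import *
d=np.load("pics/l_top.npy");c=cam("top")
for u in (322,350,380,410,430,450,475):
    z=[round(float(atd(c,(u,v),d[v,u])[2])) for v in range(268,300) if d[v,u]>0];print(u,max(z))
E
```

```text
26.025 [-1.04  0.28 -0.09  1.19 -0.    0.58] [ 298.3 -505.2  228.4] yaw 87.13 z [ 0.002 -0.006 -1.   ] [ 1.37  0.82 -0.04] [0.058 0.03  0.009] 85.21075702846316
322 10
350 9
380 8
410 9
430 27
450 29
475 28
```

View pics/l_top.png

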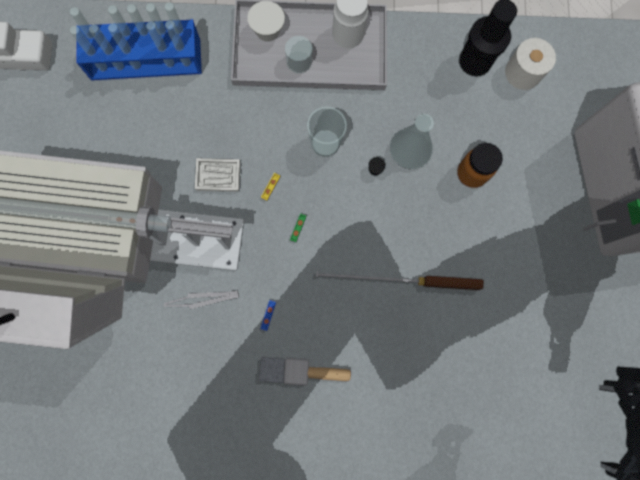

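View pics/l_t.png

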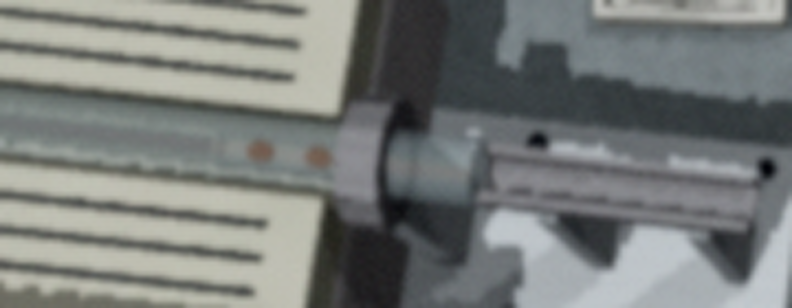

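View pics/l_side.png

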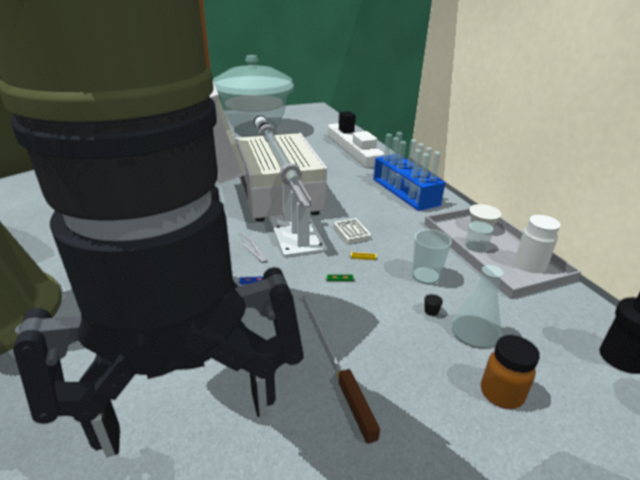

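The pusher lies flat at (318–483, 276–284), the boat sits against the probe at px (109,217), and the bystanders are unmoved. The gripper is clear of everything, so I'll hand the job in.

```bash
python3 -c "
from rig import workorder
print(workorder.close_job())"
```

```text
the job is handed in; nothing more can be done
None
```

The boat is seated against the thermocouple probe, the pusher is back on the open bench, and I handed the job in at about 26 s of the 59 s allowed.

- **Feeding:** I fed the boat along the trough and up the tube with the pusher's tip. The axial force rose to 4.3 N as it stopped, with the nose about 94 mm inside the mouth by arm travel. The images put the probe tip at about 91 mm, which agrees within their accuracy.
- **Holding:** I held it against the probe for over a second. The highest force I read was 5.3 N, well under the 15 N limit.
- **Withdrawing:** I drew the pusher straight out and laid it flat in its original spot, clear of the furnace. I released it once the bench contact was felt.

**Last checks:** the top view shows the boat's nose at the probe end, unchanged since I withdrew, with both tablets in place. The pusher's rod and handle are at their resting heights. The other bench items look where they were by eye in the top and side views, and the open gripper touches nothing. No check failed. While the boat was being pressed home, the arm hid it from both fixed cameras, so contact was judged by force and confirmed by image afterwards.

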